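# Sweep the cut-off padlocks into the evidence tray and shut it

### The arm

A 7-joint arm with a two-finger parallel gripper is mounted at the origin on the work surface. World frame = base frame: x ahead of the robot, y to its left, z up, the work surface at z = 0. Lengths are in m, angles in rad, forces in N, time in s.
With the tool pointing down it reaches from about 0.425 to 0.95 m from the base axis. Payload 16.7 kg.
Tool frame: the origin (TCP) lies midway between the tips of the shut fingers; the grasp point (between the pads) lies 19 mm behind it (bot.grip_depth is the x of the grasp point in the tool frame, in m); x points along the fingers, z is the direction in which the jaws open and shut, and the axes are right-handed (so a half turn about x gives the same grasp; the last joint's range is limited). The gripper opens to 94 mm and grips with 3 to 60 N. Pads are 16 mm wide; open, the fingers measure 119 mm over their backs; the gripper's body (75 mm by 177 mm) begins 78 mm behind the grasp point.
Start: joints at [1.048, 0.426, 0.074, 1.606, -0.034, 1.111, -0.067], TCP at [0.246, -0.628, 0.205] pointing down, gripper open.
Joint ranges: [-2.85, 2.85], [-0.5, 2.14], [-1.23, 1.37], [0.21, 2.46], [-1.02, 4.16], [0.16, 2.05], [-2.73, 2.73]. Speed limits (rad/s): [1.89, 1.89, 2.39, 2.39, 3.01, 3.01, 3.01].

### API

Orientations are given as a unit quaternion [x, y, z, w].
In Python, from plant import bot gives the robot as it stands. Calls block until the motion is done:
- bot.move_to(position, orientation): joint-space move of the TCP to a pose.
- bot.movel(position, ori=None, max_speed=0.15): straight line of the TCP; ori=None keeps the orientation; max_speed is the mean speed in m/s.
- bot.move_joints(angles): joint-space move.
- bot.open() and bot.clamp(strength=None): open the fingers fully, or close them until they stop; strength is the grip in N (None keeps the last).
- bot.wait(seconds).
- bot.inverse_kinematics(position, orientation): joint angles nearest the present ones, or None.
- bot.observe(): the state.
- bot.grab_frame(name): name is "side" or "top"; returns (picture, depth): 400x640x3 uint8, red, green, blue; 400x640 float32, m along the optical axis (not along the pixel's ray), 0 where there is no reading.
- bot.calibration(name): a dict with "intrinsics" (3x3 intrinsics, pixels), "R" (3x3) and "t" (3): a world point X has camera coordinates R X + t. Camera axes: x right, y down, z forward; pixel columns grow to the right and rows downward; lengths in m; the calibration is good to about 2 mm. A picture is of the moment at which its call begins. calibration takes no time and is no camera call.
A pose or a line that the arm cannot do raises bot.Unreachable and nothing moves.
- bot.hand_in(): hands the job in, once; it reports no verdict.
Trained networks look in the newest picture that a camera, given by its name, has taken for a name from the list of things; names that differ only in an ending like _2 or _b are one class to them, and where a whole thing is asked for, a point or a joint stands for the part that bears it (a point fixed in the world has none). Each returns a list of dicts, best first, with "conf" (0 to 1); they miss things now and then, are a little off and sometimes report something else, mostly with a low value. They report only what shows in the picture. A call takes as long as a camera call. They do not tell look-alikes from the thing itself.
- bot.recognise(thing, camera): "position" ([column, row] in pixels, amid what is visible of it).
- bot.regions_of(thing, camera): "region" (400x640 bool, what is visible of it) and "position" ([column, row] in pixels, amid what is visible of it).
The state is a dict: "time": time; "joint_pos": joint angles; "joint_vel": joint speeds; "joint_efforts": joint torques, N m; "eef_pos": TCP position; "ee_rot": TCP orientation; "contact_force": force on the tool from outside, world axes, zero at the start; "torque": the same for the moment, N m; "width": finger opening in m.
Only numpy, scipy, OpenCV 4.12 (cv2) and the standard library are available. Lean on these libraries where they do the work, as an engineer would, in place of code of your own. Each camera call takes 0.05 s, during which the arm holds its last target.

### The job

Take the bench sweeper from its rubber mat by its leaning handle and with it sweep all three brass padlocks along the deck under the lamp hood, off the deck's end and into the black steel tray; keep your fingers off the padlocks and do not knock the lamp. Then stand the sweeper back upright in the middle of its mat, let go of it, and close the tray's lid fully. Leave the bottle, the figurine and the flashlight where they are.

Things in the scene. Friction and masses are not known exactly. Their poses are not given: they have to be found in the camera images.
- station: Fixed inspection station: raised deck with a tray joined to its end. Origin: at counter level in the plane where deck and tray meet. x away from the robot, y from deck towards tray, z up (turned up to 0.16 rad).
- deck_top (a point): Centre of the deck's top. Solid bare-metal deck without lip or rail; in the station frame top at z = 80 mm, x -110 to 150, y -310 to 0 mm. The padlocks start with origins at x 10 to 30, y -240 to -50 mm.
- tray_floor (a point): Centre of the tray's inner floor. Black steel tray, in the station frame x -90 to 150, y 0 to 200 mm, walls 4 mm thick, rim at z = 76 mm (4 mm below the deck), inner floor at z = 4 mm, open at the top.
- lamp: White lamp hood fixed over the deck; same frame as station. In it the hood is a box x -25 to 100, y -270 to -100, z 238 to 340 mm (underside 158 mm above the deck), on two 18 mm square posts at x = 125, y = -255 and -115 mm. Beneath, it is open towards the robot and at both ends. A gripper pointing straight down over the padlocks would hit it.
- lid (a joint): Lid angle, rad: 0 = closed flat, positive = open; starts at 1.45 to 1.75 (about upright), stop at 1.9. Stiff friction stay (0.45 N m, lid 0.3 kg): it stays at any angle and must be pushed all the way down, on its outer face, which looks to the station's +y when open: from behind, then from above.
- lid_hinge (a point): Middle of the hinge line, which runs parallel to the station's x at y = 200, z = 80 mm in its frame. The lid is a flat steel plate, 240 mm along the hinge, 192 mm deep, 6 mm thick, without handle.
- lid_edge (a point): Middle of the lid's free edge, in the middle of the plate's thickness; 196 mm from the hinge line.
- mat: Black rubber mat fixed on the counter, 180 x 180 x 3 mm. Origin: centre of its underside; z up.
- sweeper: Bench sweeper, 0.3 kg: rubber block with wooden back, 130 (x) x 40 (y) x 35 mm high, flat underside; either long side sweeps. A wooden handle, 24 mm wide (y), 20 mm thick, 160 mm long, rises from the middle of its top, leaning 28 degrees from vertical to -x (end 181 mm above the underside), at the start roughly towards the robot. Origin: centre of underside; z up.
- sweeper_grip (a point): Point on the handle's centre line 115 mm from the block's top: at x = -54, y = 0, z = 137 mm in sweeper. Good place to grip, across the 24 mm width (fingers closing along the sweeper's y), gripper tilted along the handle.
- lock_a: Brass padlock lying flat on the deck: body 46 x 46 mm, 20 mm high, with a round steel shackle (9 mm bar, 37 mm wide over all) that sticks out 30 mm from the body's +x side, 76 mm long over all; about 0.13 kg. Origin: centre of the body's underside; +x towards the shackle. The three are alike.
- lock_b: Brass padlock lying flat on the deck: body 46 x 46 mm, 20 mm high, with a round steel shackle (9 mm bar, 37 mm wide over all) that sticks out 30 mm from the body's +x side, 76 mm long over all; about 0.13 kg. Origin: centre of the body's underside; +x towards the shackle. The three are alike.
- lock_c: Brass padlock lying flat on the deck: body 46 x 46 mm, 20 mm high, with a round steel shackle (9 mm bar, 37 mm wide over all) that sticks out 30 mm from the body's +x side, 76 mm long over all; about 0.13 kg. Origin: centre of the body's underside; +x towards the shackle. The three are alike.
- bottle: Bystander: squat amber glass bottle, 88 mm across, 105 mm high. Origin: centre of its underside.
- figurine: Bystander: blue ceramic figurine, 64 mm across, 97 mm high. Origin: centre of its underside.
- flashlight: Bystander: red plastic flashlight lying along its x, 153 mm long, 32 mm high. Origin: underside, near the middle.
Things that resemble listed ones, but are neither listed nor needed, are in the scene too. There is more than one size of the sweeper; the one meant has the size given above.

How it is judged:
By the outcome, as a careful person would: the job done as asked, in the order asked, and still so for the second after the job is handed in, with the robot touching nothing.
It also fails if it takes over 72 s, if anything falls off the work surface, if the arm or the gripper's body presses on something with over 40 N, if the wrist force passes 120 N, or if a joint passes its speed limit or range.

## Working session

There is one attempt and no reset: what is moved stays moved. The work goes in short steps, each a Python script; the robot and the scene stay as the last script left them, time stands still between calls to the robot, and variables do not carry over. Pictures are saved under pics/ and viewed, and the job is handed in when it is done.

```bash
ls; mkdir -p pics
python3 - <<'E'
from plant import bot
import cv2,numpy as np
for n in("side","top"):
    p,d=bot.grab_frame(n); cv2.imwrite(f"pics/{n}0.png",p[:,:,::-1]); np.save(f"pics/{n}0.npy",d)
    c=bot.calibration(n); print(n,c)
s=bot.observe(); print(s['time'],s['eef_pos'],s['ee_rot'],s['width'],bot.grip_depth)
E
```

```text
pics
side {'intrinsics': array([[433.10623752,   0.        , 316.33862794],
       [  0.        , 433.10623752, 200.13273582],
       [  0.        ,   0.        ,   1.        ]]), 'R': array([[-0.98019783, -0.1979594 , -0.0049292 ],
       [-0.11566592,  0.59257048, -0.79717101],
       [ 0.1607284 , -0.78081515, -0.60373345]]), 't': array([0.50121888, 0.19625023, 1.39858355])}
top {'intrinsics': array([[491.5185503 ,   0.        , 322.97771088],
       [  0.        , 491.5185503 , 198.779941  ],
       [  0.        ,   0.        ,   1.        ]]), 'R': array([[ 0.00859314, -0.99994404,  0.00617112],
       [-0.99256346, -0.00927877, -0.12137418],
       [ 0.12142465, -0.00508224, -0.99258764]]), 't': array([-0.09914875,  0.54525776,  1.47451692])}
0.1 [ 0.2463288  -0.62804542  0.20486794] [ 0.3985969   0.58453001 -0.39819283  0.58385585] 0.09386079751719395 -0.0188
```

View pics/side0.png

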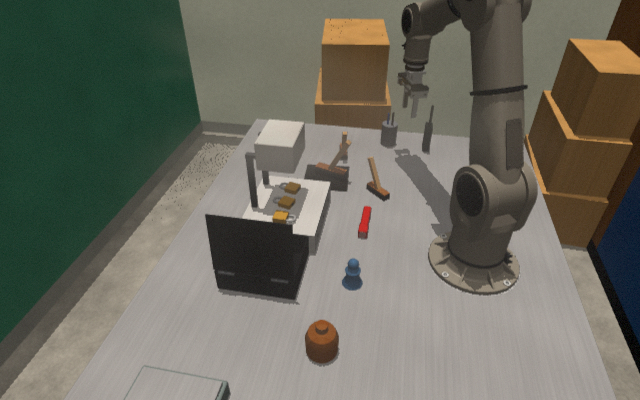

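View pics/top0.png

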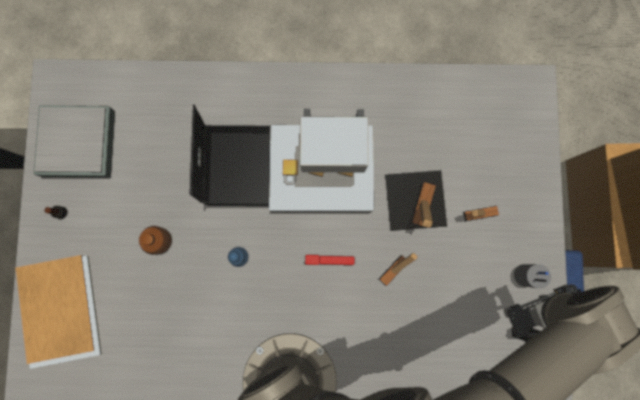

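```bash
cat > h.py <<'E'
import numpy as np,cv2
from plant import bot
def cloud(d,cal):
    K=cal['intrinsics'];v,u=np.mgrid[:d.shape[0],:d.shape[1]]
    c=np.stack([(u-K[0,2])/K[0,0]*d,(v-K[1,2])/K[1,1]*d,d],-1)
    return (c-cal['t'])@cal['R']   # R^T (c-t)
def proj(X,cal):
    c=np.asarray(X)@cal['R'].T+cal['t'];p=c@cal['intrinsics'].T;return p[...,:2]/p[...,2:]
E
python3 - <<'E'
from h import *
import json
for n in("side","top"):
    p,d=bot.grab_frame(n); P=cloud(d,bot.calibration(n)); np.save(f"pics/P{n}.npy",P)
    for t in("sweeper","lock_a","mat","station","lamp","lid","bottle","figurine","flashlight"):
        r=bot.regions_of(t,n)
        for q in r:
            m=q['region']&(d>0)
            pts=P[m]
            if len(pts)<5: continue
            mn=np.median(pts,0)
            print(n,t,round(q['conf'],2),np.round(q['position']),m.sum(),np.round(mn,3),'lo',np.round(np.percentile(pts,2,axis=0),3),'hi',np.round(np.percentile(pts,98,axis=0),3))
    if n=='top': 
        cv2.imwrite("pics/crop_t.png",cv2.resize(p[110:300,370:510,::-1],None,fx=4,fy=3.15*4/3.15 if 0 else 3.15,interpolation=cv2.INTER_CUBIC) if 0 else cv2.resize(p[150:295,370:510,::-1],None,fx=4,fy=4,interpolation=cv2.INTER_CUBIC))
        cv2.imwrite("pics/crop_t2.png",cv2.resize(p[90:220,180:385,::-1],None,fx=3.9,fy=3.9,interpolation=cv2.INTER_CUBIC))
    else:
        cv2.imwrite("pics/crop_s.png",cv2.resize(p[105:255,210:410,::-1],None,fx=4,fy=4,interpolation=cv2.INTER_CUBIC))
E
```

```text
side sweeper 0.92 [373. 187.] 439 [ 0.345 -0.317  0.026] lo [ 0.289 -0.408 -0.005] hi [ 0.379 -0.268  0.131]
side sweeper 0.62 [335. 170.] 549 [ 0.515 -0.385  0.035] lo [ 0.462 -0.489 -0.002] hi [ 0.594 -0.366  0.175]
side sweeper 0.6 [345. 142.] 85 [ 0.498 -0.537  0.076] lo [ 0.484 -0.615  0.002] hi [ 0.525 -0.516  0.136]
side sweeper 0.5 [365. 222.] 288 [ 0.358 -0.086  0.027] lo [ 0.343 -0.179 -0.002] hi [ 0.375 -0.037  0.033]
side lock_a 0.76 [286. 199.] 194 [ 0.638 -0.069  0.095] lo [ 0.608 -0.099  0.077] hi [ 0.677 -0.049  0.102]
side lock_a 0.69 [291. 190.] 155 [ 0.631 -0.152  0.096] lo [ 0.607 -0.182  0.08 ] hi [ 0.664 -0.135  0.101]
side lock_a 0.62 [281. 219.] 218 [0.623 0.013 0.095] lo [ 0.587 -0.014  0.077] hi [0.652 0.03  0.101]
side mat 0.95 [321. 177.] 389 [ 0.557 -0.367  0.001] lo [ 0.461 -0.462 -0.004] hi [ 0.637 -0.304  0.006]
side station 0.8 [270. 230.] 13030 [0.63  0.078 0.117] lo [ 0.506 -0.24  -0.002] hi [0.762 0.269 0.339]
side lamp 0.85 [273. 148.] 2700 [ 0.657 -0.043  0.309] lo [ 0.59  -0.196  0.096] hi [ 0.747 -0.031  0.34 ]
side lid 0.67 [253. 249.] 4602 [0
[... 2087 characters left out ...]
72.] 24 [ 0.614 -0.079  0.099] lo [ 0.609 -0.087  0.088] hi [ 0.618 -0.068  0.103]
top lamp 0.43 [152. 242.] 795 [0.416 0.401 0.075] lo [ 0.379  0.373 -0.   ] hi [0.46  0.447 0.108]
top lid 0.72 [197. 157.] 1266 [0.641 0.255 0.2  ] lo [ 0.528  0.248 -0.   ] hi [0.762 0.33  0.278]
top lid 0.58 [334. 143.] 3863 [ 0.648 -0.116  0.339] lo [ 0.592 -0.198  0.26 ] hi [ 0.74  -0.036  0.344]
top bottle 0.82 [156. 243.] 815 [0.415 0.4   0.075] lo [ 0.376  0.373 -0.   ] hi [0.456 0.446 0.108]
top figurine 0.72 [237. 258.] 336 [0.369 0.158 0.056] lo [ 0.342  0.139 -0.001] hi [0.397 0.187 0.099]
top flashlight 0.69 [328. 257.] 481 [ 0.361 -0.111  0.029] lo [ 0.347 -0.185  0.019] hi [ 0.376 -0.041  0.037]
```

View pics/crop_t.png

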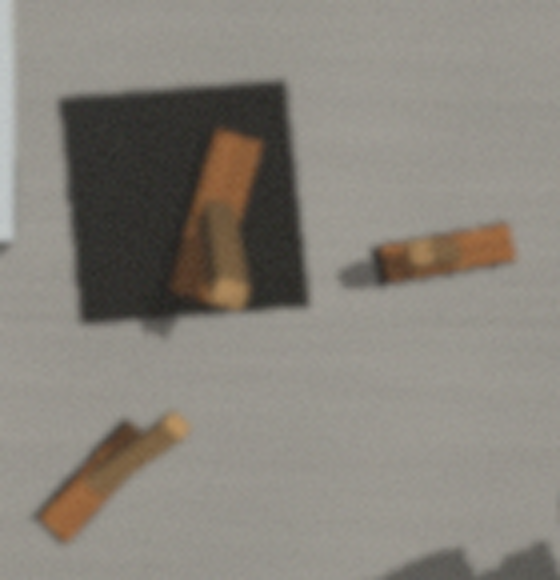

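View pics/crop_s.png

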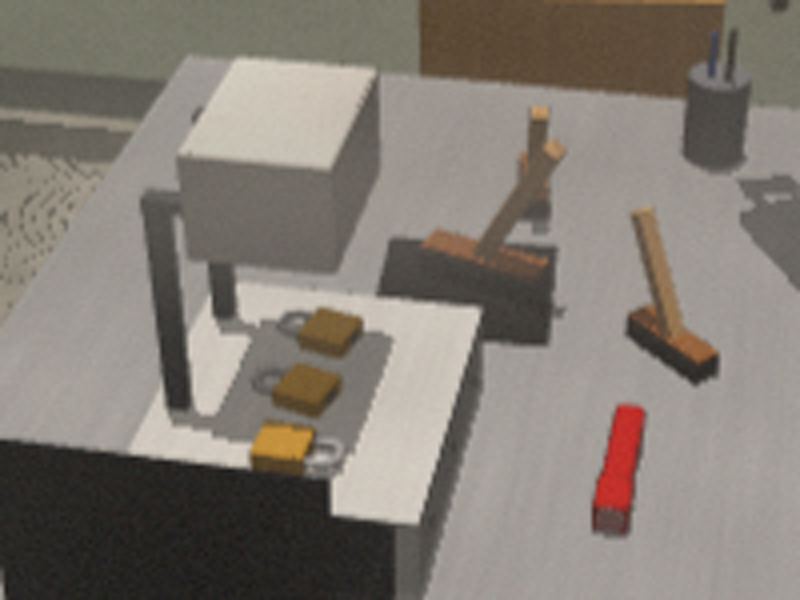

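View pics/crop_t2.png

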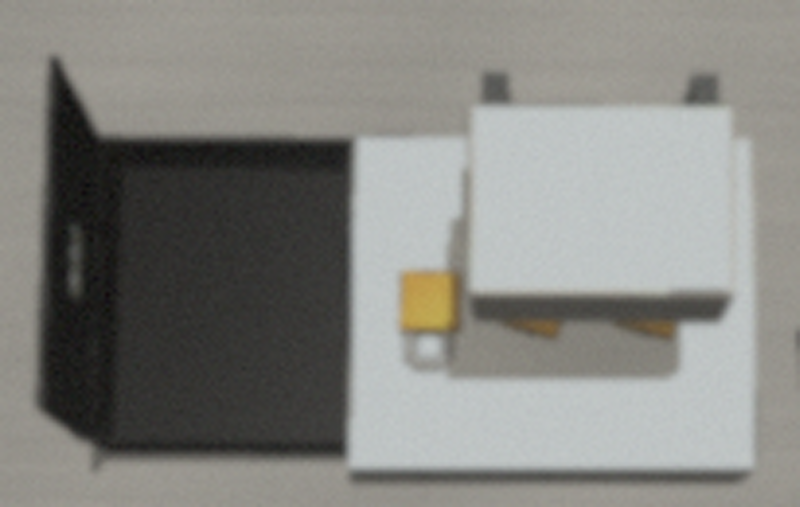

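```bash
cat > fit.py <<'E'
from h import *
from scipy.optimize import least_squares
def box(p,c,h):
    q=np.abs(p-c)-h; return np.linalg.norm(np.maximum(q,0),axis=1)+np.minimum(q.max(1),0)
def sdf(p,th=np.radians(28)):
    b=box(p,np.array([0,0,.0175]),np.array([.065,.02,.0175]))
    ax=np.array([-np.sin(th),0,np.cos(th)]); ex=np.array([np.cos(th),0,np.sin(th)])
    r=p-np.array([0,0,.035]); l=np.stack([r@ex,r[:,1],r@ax],1)
    return np.minimum(b,box(l,np.array([0,0,.08]),np.array([.010,.012,.08])))
def fit_sweeper(pts,x0,tilt=False):
    def f(v):
        c,s=np.cos(v[2]),np.sin(v[2]); R=np.array([[c,-s,0],[s,c,0],[0,0,1]])
        if tilt: 
            R=R@cv2.Rodrigues(np.array([v[4],v[5],0.]))[0]
        return sdf((pts-[v[0],v[1],v[3]])@R)
    r=least_squares(f,x0,loss='soft_l1',f_scale=.004); return r.x,np.median(np.abs(f(r.x)))
E
python3 - <<'E'
from fit import *
import cv2
pt=cv2.imread('pics/top0.png')[:,:,::-1].astype(int);P=np.load('pics/Ptop.npy')
ps=cv2.imread('pics/side0.png')[:,:,::-1].astype(int);S=np.load('pics/Pside.npy')
def rect(m):
    return cv2.minAreaRect((P[m][:,:2]*1000).astype(np.float32))
m=(pt.min(2)>165)&(abs(P[...,2]-.08)<.012)&(P[...,0]<.8)&(P[...,0]>.45)&(abs(P[...,1])<.3)
m=cv2.morphologyEx(m.astype(np.uint8),cv2.MORPH_OPEN,np.ones((3,3)))>0
r=rect(m);print('deck',r,cv2.boxPoints(r),np.median(P[m][:,2]))
m=(P[...,2]>.325)&(P[...,0]>.5)&(P[...,0]<.8)&(abs(P[...,1])<.3); m=cv2.morphologyEx(m.astype(np.uint8),cv2.MORPH_OPEN,np.ones((3,3)))>0
r=rect(m);print('hood',r)
m=(pt.max(2)<75)&(abs(P[...,2]-.003)<.012)&(P[...,1]<-.26)&(P[...,1]>-.5)&(P[...,0]>.44)&(P[...,0]<.67)
m=cv2.morphologyEx(m.astype(np.uint8),cv2.MORPH_OPEN,np.ones((3,3)))>0
r=rect(m);print('mat',r)
A=[]
for Q,im in((P,pt),(S,ps)):
    w=(im[...,0]-im[...,2]>25)&(Q[...,2]>.008)&(Q[...,2]<.2)&(Q[...,0]>.44)&(Q[...,0]<.66)&(Q[...,1]<-.3)&(Q[...,1]>-.5)
    A.append(Q[w]);print(w.sum())
for pts in (A[0],A[1],np.vstack(A)):
  print('sweeper',fit_sweeper(pts,[.53,-.39,-.3,.003]))
m=(abs(S[...,1]-.26)<.03)&(S[...,2]>.1)&(S[...,2]<.27)&(S[...,0]>.52)&(S[...,0]<.77)
q=S[m];c=np.median(q,0);u,s,v=np.linalg.svd(q-c,full_matrices=0);print('lid',c,v[2])
q=S[(abs(S[...,1]-.26)<.04)&(S[...,2]>.1)&(S[...,2]<.4)&(S[...,0]>.5)&(S[...,0]<.78)];print(np.percentile(q,[.5,99.5],axis=0))
E
```

```text
deck ((637.9871215820312, -88.44686889648438), (258.7909851074219, 306.575439453125), 0.3044590950012207) [[ 507.77893   64.1511 ]
 [ 509.40796 -242.42   ]
 [ 768.1953  -241.04483]
 [ 766.5663    65.52626]] 0.07962926544385851
hood ((654.39404296875, -116.90086364746094), (169.29197692871094, 125.85121154785156), 89.53607940673828)
mat ((547.7008056640625, -384.98876953125), (177.2603302001953, 174.5426483154297), 4.761896133422852)
599
210
sweeper (array([ 0.53437431, -0.40263731, -0.31253987,  0.00247517]), np.float64(0.001230083822460655))
sweeper (array([ 0.53310015, -0.40078611, -0.25906883,  0.00069426]), np.float64(0.0014062710197386245))
sweeper (array([ 0.53455127, -0.40249793, -0.30452381,  0.00191951]), np.float64(0.0013821769236462226))
lid [0.64028441 0.25953248 0.18970557] [ 0.00571322 -0.99634622 -0.08521488]
[[0.52391289 0.24814646 0.10111083]
 [0.76190808 0.26952166 0.27498999]]
```

Candidates seen in the top view: the sweeper on the mat at (423,210), about 182 mm high, and two smaller look-alikes about 140 mm high, at (397,266) and (479,214). The one on the mat matches the stated size. The crops show it on the mat, with its block's long axis turned about -0.3 rad and its handle leaning towards the robot.

```bash
cat >> h.py <<'E'
from scipy.spatial.transform import Rotation as Rn
T=np.radians(28)
O=np.array([.6165,.067,0]); YAW=.004
def Rz(a): return Rn.from_euler('z',a).as_matrix()
GL=np.array([-.054+.0188*np.sin(T),0,.137-.0188*np.cos(T)])  # TCP in sweeper frame
def pose(x,y,z,psi,sg=1,back=0.,g=GL):
    R=Rz(psi); ax=np.array([np.sin(T),0,-np.cos(T)]); zt=np.array([0,sg,0.]); 
    M=np.stack([ax,np.cross(zt,ax),zt],1)
    return np.array([x,y,z])+R@(g-back*ax), Rn.from_matrix(R@M).as_quat()
def down(sg=1,jaw=(1,0,0)):
    x=np.array([0,0,-1.]);z=sg*np.array(jaw,float);return Rn.from_matrix(np.stack([x,np.cross(z,x),z],1)).as_quat()
E
python3 - <<'E'
from h import *
print(bot.observe()['time'])
for sg in(1,-1):
  for a in [(.5345,-.4025,.0025,-.305),(.5345,-.4025,.12,-.305),(.628,-.262,.082,.004),(.628,-.1,.082,.004),(.628,.107,.082,.004),(.548,-.385,.003,-.305)]:
    p,q=pose(*a,sg); j=bot.inverse_kinematics(p,q); print(sg,np.round(p,3),None if j is None else np.round(j,2))
  for p in [(.647,.34,.4),(.647,.34,.25),(.647,.1,.085)]:
    j=bot.inverse_kinematics(p,down(sg));print('lid',sg,None if j is None else np.round(j,2))
E
```

```text
1.1
1 [ 0.491 -0.389  0.123] [ 1.2   0.32 -0.62  2.14  0.09  0.28  1.84]
1 [ 0.491 -0.389  0.24 ] [ 1.    0.12 -0.36  2.04 -0.23  0.54  2.09]
1 [ 0.583 -0.262  0.202] [ 0.82  0.2  -0.42  2.04 -0.24  0.48  2.19]
1 [ 0.583 -0.1    0.202] [ 0.38  0.08 -0.3   2.17 -0.04  0.4   1.69]
1 [0.583 0.107 0.202] [ 0.68  0.22 -1.17  2.14  0.77  0.59  0.56]
1 [ 0.505 -0.371  0.123] [ 1.14  0.31 -0.61  2.14  0.14  0.27  1.74]
lid 1 [-0.    0.61 -1.04  1.13  0.52  1.66 -0.9 ]
lid 1 [ 0.04  0.68 -1.01  1.36  0.57  1.41 -0.97]
lid 1 [ 0.17  0.58 -0.58  1.72  0.38  0.95 -0.56]
-1 [ 0.491 -0.389  0.123] [ 0.76  0.27 -0.11  2.16 -0.5   0.29 -0.77]
-1 [ 0.491 -0.389  0.24 ] [ 0.73  0.1  -0.08  2.05 -0.3   0.55 -0.99]
-1 [ 0.583 -0.262  0.202] [ 0.61  0.18 -0.19  2.05 -0.35  0.49 -0.86]
-1 [ 0.583 -0.1    0.202] [ 0.52  0.09 -0.45  2.17 -0.    0.4  -1.48]
-1 [0.583 0.107 0.202] [ 0.08  0.1  -0.5   2.16  0.52  0.49 -2.39]
-1 [ 0.505 -0.371  0.123] [ 0.7   0.26 -0.1   2.17 -0.45  0.27 -0.85]
lid -1 [-0.01  0.6  -1.03  1.13  0.51  1.66  2.24]
lid -1 [ 0.04  0.68 -1.03  1.36  0.58  1.41  2.17]
lid -1 [ 0.45  0.75 -1.03  1.71  0.71  1.11  2.34]
```

Run:
```python
from h import *
a=(.5345,-.4025,.0025,-.300)
p,q=pose(*a,1,.13); bot.move_to(p+[0,0,.06],q)
p,q=pose(*a,1,.11);bot.movel(p,q,.2)
s=bot.observe();print(s['time'],s['eef_pos']-p,np.round(s['joint_pos'],2))
for n in("side","top"):
    im,d=bot.grab_frame(n); cv2.imwrite(f"pics/{n}1.png",im[:,:,::-1])
```

```text
3.675 [ 0.00010798 -0.00026854  0.00035618] [ 0.87  0.05 -0.16  2.16 -0.37  0.51  2.26]
```

View pics/side1.png

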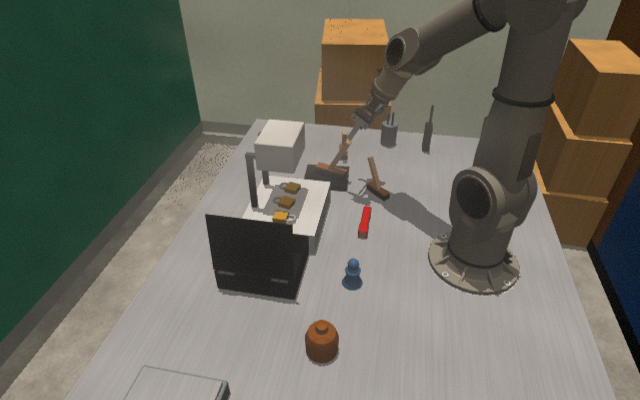

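The gripper at (360,125) is lined up with the handle on the mat. I'll descend, grip and lift.

Run:
```python
from h import *
a=(.5345,-.4025,.0025,-.300)
p,q=pose(*a,1);bot.movel(p,q,.12)
s=bot.observe();print(s['contact_force'])
bot.clamp(45)
s=bot.observe();print(s['time'],s['width'],s['contact_force'],s['eef_pos']-p)
bot.movel(p+[0,0,.1],None,.15)
s=bot.observe();print(s['time'],s['width'],s['contact_force'])
for n in("side","top"):
    im,d=bot.grab_frame(n); cv2.imwrite(f"pics/{n}2.png",im[:,:,::-1]);np.save(f"pics/P{n}2.npy",cloud(d,bot.calibration(n)))
    c=im[70:250,230:430,::-1] if n=="side" else im[110:290,340:540,::-1]
    cv2.imwrite(f"pics/{n}2c.png",cv2.resize(c,None,fx=3,fy=3,interpolation=cv2.INTER_CUBIC))
```

```text
[ 0.20892733  0.41321745 -0.05658201]
5.9167 0.0235244885724637 [ 0.8229644  -0.60497315 -1.12927534] [-8.24489332e-05  2.88210940e-05 -7.33452090e-05]
6.7333 0.023732654949752314 [-0.65070092 -0.74238447 -3.75521478]
```

View pics/side2c.png

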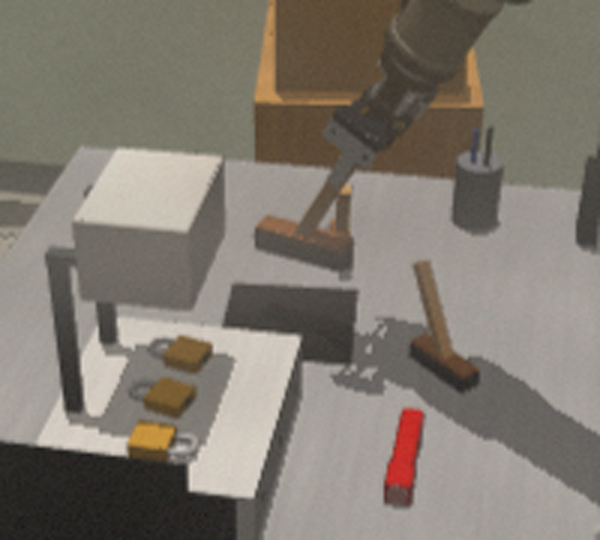

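View pics/top2c.png

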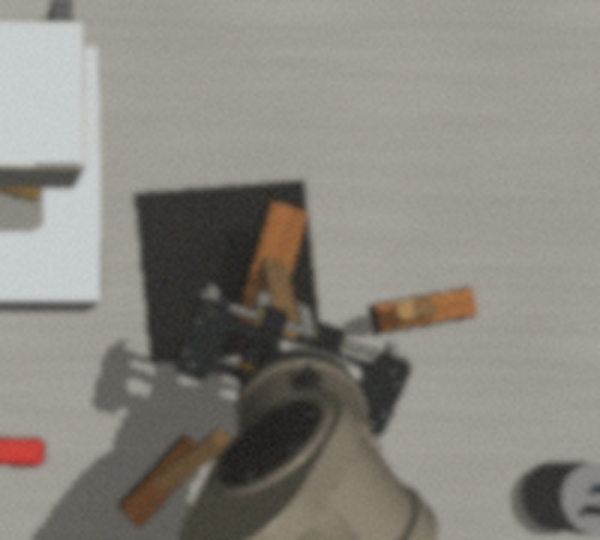

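The sweeper is held level at about side (330,150), with the mat empty below it. I'll refine how it sits in the grip, and re-measure the mat now that it's clear.

Run:
```python
from fit import *
A=[]
for n in("top","side"):
    im=cv2.imread(f'pics/{n}2.png')[:,:,::-1].astype(int);Q=np.load(f'pics/P{n}2.npy')
    w=(im[...,0]-im[...,2]>22)&(Q[...,2]>.09)&(Q[...,2]<.215)&(Q[...,0]>.44)&(Q[...,0]<.66)&(Q[...,1]<-.3)&(Q[...,1]>-.5)
    A.append(Q[w]);print(w.sum())
for pts in (A[0],A[1],np.vstack(A)):
  print(fit_sweeper(pts,[.5345,-.4025,-.3,.1025]),fit_sweeper(pts,[.5345,-.4025,-.3,.1025,0,0],True))
for n in("top","side"):
    im=cv2.imread(f'pics/{n}2.png')[:,:,::-1].astype(int);P=np.load(f'pics/P{n}2.npy')
    m=(im.max(2)<85)&(abs(P[...,2]-.003)<.012)&(P[...,1]<-.27)&(P[...,1]>-.5)&(P[...,0]>.44 if n=="top" else P[...,0]>.455)&(P[...,0]<.67)
    m=cv2.morphologyEx(m.astype(np.uint8),cv2.MORPH_OPEN,np.ones((3,3)))>0
    r=cv2.minAreaRect((P[m][:,:2]*1000).astype(np.float32));print(r,np.round(cv2.boxPoints(r)))
```

```text
415
226
(array([ 0.53423675, -0.40004924, -0.32178838,  0.10106449]), np.float64(0.0012970706139083833)) (array([ 0.53472912, -0.39857361, -0.35996372,  0.10099832,  0.03511167,
        0.00114493]), np.float64(0.0013824535999274242))
(array([ 0.53522291, -0.40167065, -0.31998914,  0.09972827]), np.float64(0.0014730301014186905)) (array([ 0.53489029, -0.40101227, -0.32522257,  0.09970284,  0.00856821,
        0.00624422]), np.float64(0.0014844377219542376))
(array([ 0.53457027, -0.40080039, -0.31739333,  0.10056752]), np.float64(0.001442005498961882)) (array([ 0.53520327, -0.39945052, -0.33779529,  0.10043518,  0.02809463,
       -0.00141199]), np.float64(0.0013955355985015155))
((546.9890747070312, -384.4461364746094), (179.93324279785156, 177.79196166992188), 5.154232978820801) [[ 449. -304.]
 [ 465. -481.]
 [ 645. -465.]
 [ 629. -288.]]
((548.9783935546875, -382.0968017578125), (175.12997436523438, 192.58990478515625), 8.13080883026123) [[ 449. -299.]
 [ 476. -490.]
 [ 649. -465.]
 [ 622. -274.]]
```

Run:
```python
from h import *
psi=.02
def go(x,y,z,v):
    p,q=pose(x,y,z,psi,1); bot.movel(p,q,v); s=bot.observe(); print(round(s['time'],2),np.round(s['contact_force'],1),np.round(s['joint_pos'],2),np.round(s['eef_pos']-p,4))
go(.627,-.285,.13,.15)
go(.627,-.262,.083,.1)
for n in("side","top"):
    im,d=bot.grab_frame(n); cv2.imwrite(f"pics/{n}3.png",im[:,:,::-1])
    c=im[70:250,220:420,::-1] if n=="side" else im[90:270,250:450,::-1]
    cv2.imwrite(f"pics/{n}3c.png",cv2.resize(c,None,fx=3,fy=3,interpolation=cv2.INTER_CUBIC))
```

```text
7.92 [-0.4 -0.3 -3.5] [ 0.7   0.15 -0.24  1.97 -0.33  0.61  2.3 ] [-0.0006 -0.0007 -0.0004]
8.59 [-0.1 -0.4 -3. ] [ 0.67  0.19 -0.26  2.05 -0.34  0.49  2.29] [ 0.0002 -0.0005  0.0004]
```

View pics/side3c.png

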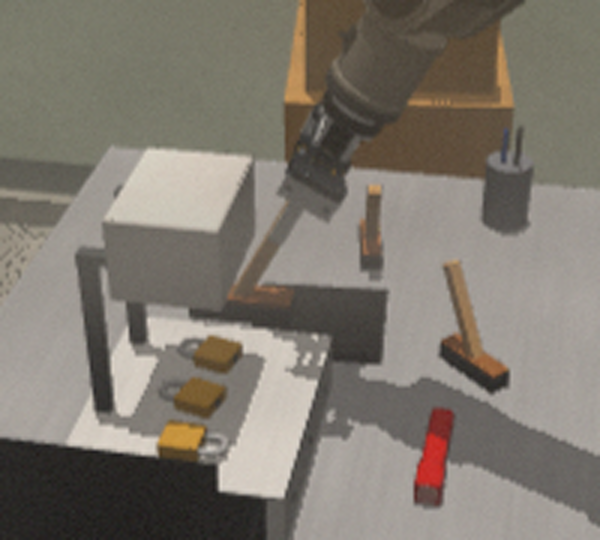

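View pics/top3c.png

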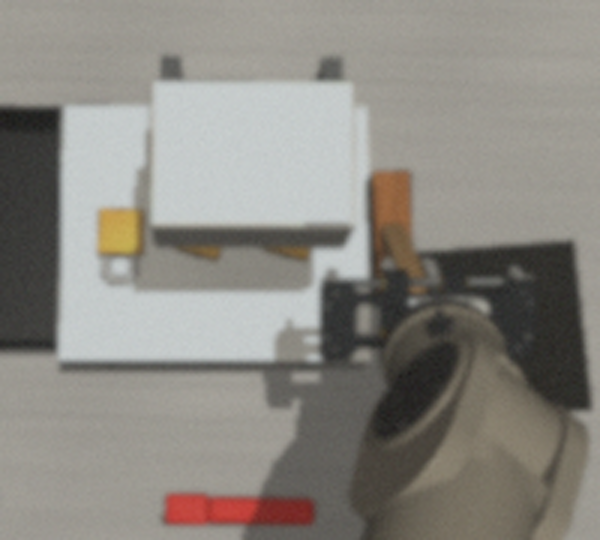

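The sweeper sits square at the deck's far end (top crop column ~390), clear of the hood. I'll start the sweep and watch the force.

Run:
```python
from h import *
psi=.02
def go(x,y,z,v):
    p,q=pose(x,y,z,psi,1); bot.movel(p,q,v); s=bot.observe(); print(round(s['time'],2),np.round(s['contact_force'],1),np.round(s['joint_pos'],2),np.round(s['eef_pos']-p,4))
go(.628,-.2,.0825,.08)
go(.628,-.05,.0825,.1)
for n in("side","top"):
    im,d=bot.grab_frame(n); cv2.imwrite(f"pics/{n}4.png",im[:,:,::-1])
    c=im[70:250,220:420,::-1] if n=="side" else im[90:270,230:430,::-1]
    cv2.imwrite(f"pics/{n}4c.png",cv2.resize(c,None,fx=3,fy=3,interpolation=cv2.INTER_CUBIC))
```

```text
9.62 [-0.9 -0.3 -3.1] [ 0.57  0.14 -0.27  2.11 -0.27  0.45  2.12] [-0.     -0.0004  0.0001]
11.27 [-0.1  0.3 -3.6] [ 0.27  0.07 -0.31  2.19  0.06  0.4   1.51] [-0.0001 -0.0002 -0.0001]
```

View pics/side4c.png

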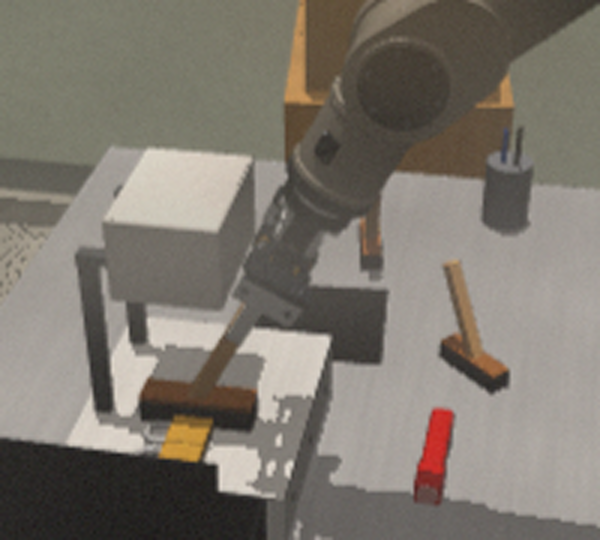

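View pics/top4c.png

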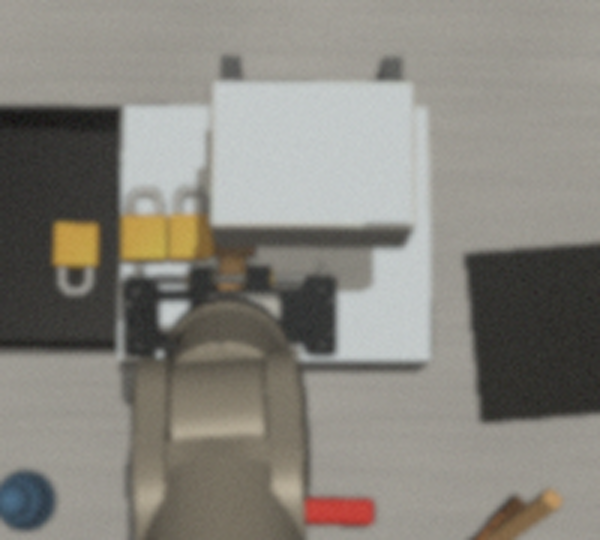

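The first lock is already flat in the tray and the other two sit squarely in front of the block. I'll push them over the end.

Run:
```python
from h import *
psi=.02
def go(x,y,z,v):
    p,q=pose(x,y,z,psi,1); bot.movel(p,q,v); s=bot.observe(); print(round(s['time'],2),np.round(s['contact_force'],1),np.round(s['joint_pos'],2),np.round(s['eef_pos']-p,4))
go(.628,.112,.0825,.1)
go(.624,.07,.16,.2)
for n in("side","top"):
    im,d=bot.grab_frame(n); cv2.imwrite(f"pics/{n}5.png",im[:,:,::-1])
    c=im[70:250,220:420,::-1] if n=="side" else im[90:270,180:380,::-1]
    cv2.imwrite(f"pics/{n}5c.png",cv2.resize(c,None,fx=3,fy=3,interpolation=cv2.INTER_CUBIC))
    P=cloud(d,bot.calibration(n)); m=(im[...,0].astype(int)-im[...,2]>35)&(P[...,1]>.06)&(P[...,1]<.26)&(P[...,0]>.53)&(P[...,2]<.1); print(m.sum(), np.percentile(P[m],[1,50,99],axis=0).round(3) if m.sum() else '')
```

```text
13.13 [-0.3  0.8 -3.3] [-0.03  0.09 -0.39  2.17  0.48  0.48  0.79] [-0.     -0.0005 -0.    ]
13.72 [ 1.2  0.7 -3.6] [ 0.06 -0.03 -0.36  2.1   0.22  0.61  1.14] [-0.0003 -0.0001 -0.0007]
0 
197 [[0.608 0.112 0.   ]
 [0.636 0.168 0.041]
 [0.661 0.196 0.055]]
```

View pics/side5c.png

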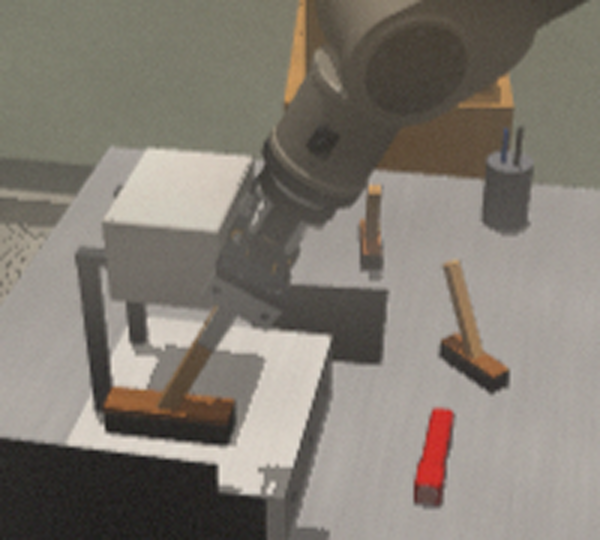

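View pics/top5c.png

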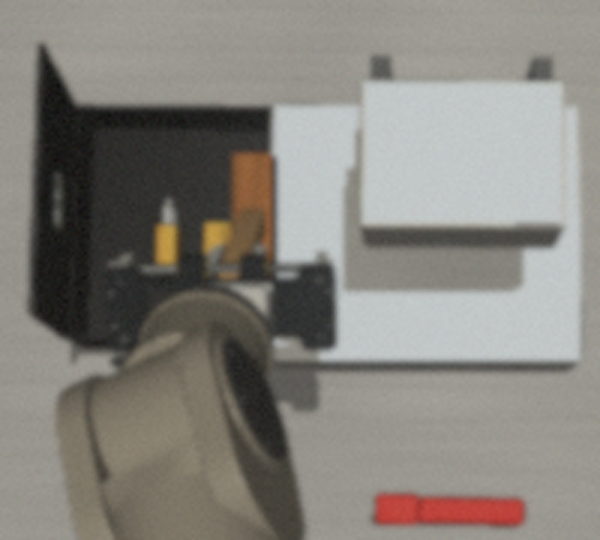

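The deck looks clear. In the tray one lock stands on edge (top at z≈0.055, below the 0.076 rim); the sweeper hides part of the rest, so I'll count them once it's out of the way. Next I'll take the sweeper back around the hood to the mat.

Run:
```python
from h import *
def go(x,y,z,v,psi=.0):
    p,q=pose(x,y,z,psi,1); bot.movel(p,q,v); s=bot.observe(); print(round(s['time'],2),np.round(s['contact_force'],1),np.round(s['joint_pos'],2),np.round(s['eef_pos']-p,4))
try:
    go(.51,.07,.19,.2)
    im,d=bot.grab_frame("top"); cv2.imwrite("pics/top6.png",im[:,:,::-1])
    cv2.imwrite("pics/top6c.png",cv2.resize(im[90:270,180:380,::-1],None,fx=3,fy=3,interpolation=cv2.INTER_CUBIC))
    go(.51,-.26,.19,.25)
    go(.547,-.386,.06,.2,-.3)
    go(.547,-.386,.0027,.06,-.3)
except Exception as e: print(repr(e),bot.observe()['eef_pos'])
```

```text
14.57 [ 0.  -0.1 -2.4] [ 0.03 -0.28 -0.37  2.23  0.09  0.72  1.17] [ 0.0006  0.0002 -0.0001]
16.08 [ 0.5 -0.3 -2.8] [ 0.02 -0.17  0.48  2.13 -0.23  0.75  2.22] [ 0.      0.0006 -0.0003]
17.12 [-0.6 -1.  -2.3] [ 0.11  0.18  0.57  2.15 -0.64  0.45  2.45] [-0.      0.0002  0.0004]
18.23 [ 0.3  0.5 -2.4] [ 0.27  0.27  0.4   2.19 -0.87  0.34  2.69] [ 0.0001 -0.0002  0.0003]
```

View pics/top6c.png

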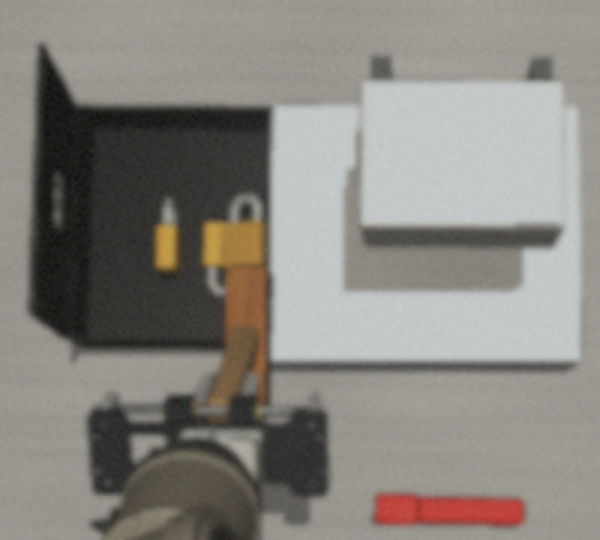

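All three locks are in the tray: one on edge at (167,245) and two overlapping at (220–240,243) in the crop. I'll check the sweeper over the mat before letting go, and the height of the locks.

Run:
```python
from fit import *
A=[]
for n in("side","top"):
    im,d=bot.grab_frame(n); im_=im.astype(int); cv2.imwrite(f"pics/{n}7.png",im[:,:,::-1]);P=cloud(d,bot.calibration(n))
    c=im[100:250,250:450,::-1] if n=="side" else im[140:290,350:550,::-1]
    cv2.imwrite(f"pics/{n}7c.png",cv2.resize(c,None,fx=3,fy=3,interpolation=cv2.INTER_CUBIC))
    if n=="top":
        m=(im_[...,0]-im_[...,2]>35)&(P[...,1]>.06)&(P[...,1]<.26)&(P[...,0]>.53)&(P[...,2]<.1); print('locks',m.sum(), np.percentile(P[m],[1,50,99],axis=0).round(3))
        for y0 in np.arange(.07,.2,.015):
            k=m&(P[...,1]>y0)&(P[...,1]<y0+.015)
            if k.sum()>5: print(round(y0,3),np.percentile(P[k][:,2],[10,50,90,100]).round(3))
    w=(im_[...,0]-im_[...,2]>22)&(P[...,2]>.008)&(P[...,2]<.115)&(P[...,0]>.46)&(P[...,0]<.66)&(P[...,1]<-.29)&(P[...,1]>-.5)
    A.append(P[w]);print(w.sum())
print(fit_sweeper(np.vstack(A),[.547,-.385,-.3,.003]),fit_sweeper(np.vstack(A),[.547,-.385,-.3,.003,0,0],True))
```

```text
204
locks 486 [[ 0.603  0.072 -0.001]
 [ 0.628  0.124  0.048]
 [ 0.661  0.196  0.075]]
0.07 [0.052 0.06  0.074 0.079]
0.085 [0.05  0.056 0.061 0.064]
0.1 [0.043 0.048 0.054 0.057]
0.115 [0.014 0.025 0.044 0.049]
0.13 [0.018 0.022 0.027 0.031]
0.16 [0.021 0.043 0.054 0.062]
0.175 [0.044 0.049 0.054 0.056]
0.19 [-0.001  0.003  0.006  0.011]
361
(array([ 0.54781933, -0.38486931, -0.32045283,  0.00248762]), np.float64(0.0015223569185078903)) (array([ 0.54864891, -0.38435439, -0.33114812,  0.00236092,  0.01484636,
       -0.00688601]), np.float64(0.0015599607882108152))
```

View pics/side7c.png

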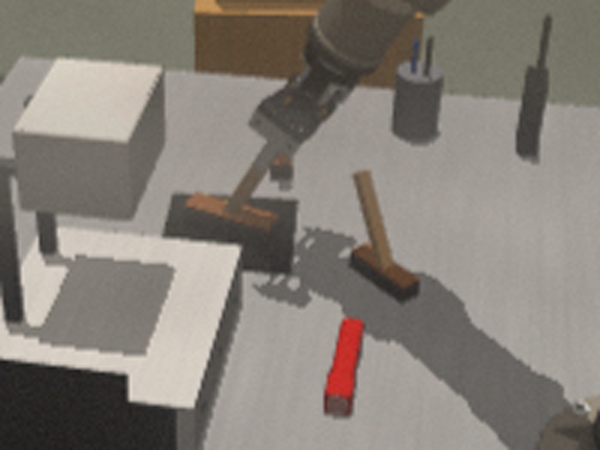

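View pics/top7c.png

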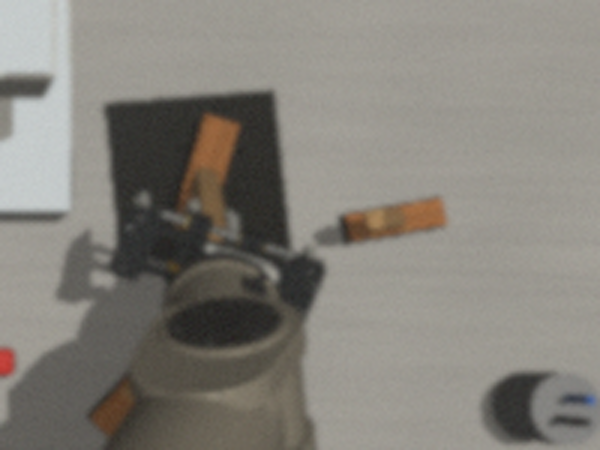

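The sweeper is upright at (0.548,-0.385), within about 2 mm of the mat's centre. I'll release and back out along the handle.

Run:
```python
from fit import *
bot.open(); bot.wait(.2)
p,q=pose(.547,-.386,.0027,-.3,1,.13); bot.movel(p,q,.15)
bot.movel(p+[-.03,0,.17],None,.25)
s=bot.observe();print(s['time'],s['contact_force'],np.round(s['joint_pos'],2))
A=[]
for n in("side","top"):
    im,d=bot.grab_frame(n); im_=im.astype(int); cv2.imwrite(f"pics/{n}8.png",im[:,:,::-1]);P=cloud(d,bot.calibration(n))
    w=(im_[...,0]-im_[...,2]>22)&(P[...,2]>.008)&(P[...,2]<.19)&(P[...,0]>.45)&(P[...,0]<.66)&(P[...,1]<-.29)&(P[...,1]>-.5)
    A.append(P[w])
print(fit_sweeper(np.vstack(A),[.547,-.385,-.3,.003]),np.vstack(A)[:,2].max())
# lid path feasibility
H=O+[0,.2,.08]
for sg in(1,-1):
  for p in [(.45,-.2,.48),(.5,.2,.48),(.646,.36,.40),(.646,.36,.25),(.646,.30,.25),(.646,.15,.2),(.646,.1,.083)]:
    j=bot.inverse_kinematics(p,down(sg));print('lid',sg,p,None if j is None else np.round(j,2))
```

```text
21.5417 [-0.99493029 -0.74355944 -0.10218882] [ 0.12 -0.24  0.48  1.97 -0.04  0.92  1.91]
(array([ 0.54717084, -0.38493186, -0.31262827,  0.00213466]), np.float64(0.001477133125544705)) 0.18558192845442106
lid 1 (0.45, -0.2, 0.48) [ 0.34 -0.01 -0.05  1.56 -0.    1.58  0.29]
lid 1 (0.5, 0.2, 0.48) [ 0.21  0.14 -0.81  1.44  0.1   1.6  -0.59]
lid 1 (0.646, 0.36, 0.4) [-0.12  0.57 -0.85  1.11  0.41  1.63 -0.86]
lid 1 (0.646, 0.36, 0.25) [-0.1   0.62 -0.81  1.35  0.45  1.36 -0.91]
lid 1 (0.646, 0.3, 0.25) [-0.05  0.55 -0.72  1.42  0.37  1.31 -0.79]
lid 1 (0.646, 0.15, 0.2) [ 0.05  0.46 -0.52  1.61  0.24  1.14 -0.52]
lid 1 (0.646, 0.1, 0.083) [ 0.05  0.55 -0.41  1.74  0.27  0.91 -0.47]
lid -1 (0.45, -0.2, 0.48) None
lid -1 (0.5, 0.2, 0.48) [-0.42  0.08 -0.08  1.47  0.01  1.59  2.63]
lid -1 (0.646, 0.36, 0.4) [-0.42  0.47 -0.29  1.14  0.13  1.55  2.46]
lid -1 (0.646, 0.36, 0.25) [-0.38  0.52 -0.33  1.37  0.17  1.28  2.42]
lid -1 (0.646, 0.3, 0.25) [-0.39  0.46 -0.19  1.45  0.09  1.24  2.55]
lid -1 (0.646, 0.15, 0.2) [-0.11  0.43 -0.3   1.62  0.14  1.11  2.7 ]
lid -1 (0.646, 0.1, 0.083) [ 0.1   0.56 -0.48  1.73  0.31  0.93  2.64]
```

View pics/side8.png

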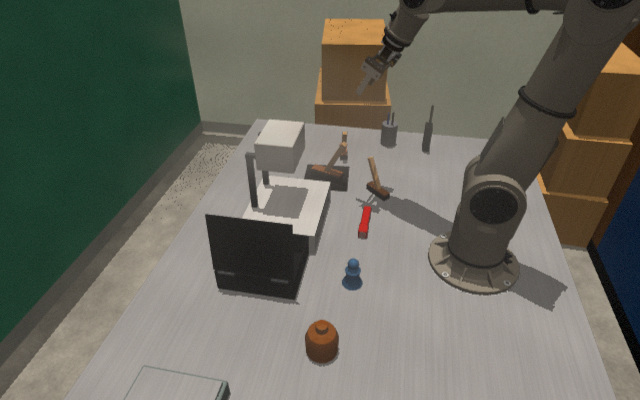

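The sweeper stands free on the mat at (330,170), the deck is empty and the bystanders look undisturbed. Now I'll close the fingers and push the lid down from behind.

Run:
```python
from h import *
q=down(1)
bot.move_to([.45,-.2,.48],q); bot.clamp(20)
bot.move_to([.5,.2,.48],q)
bot.move_to([.646,.36,.40],q)
bot.movel([.646,.36,.25],q,.2)
print(bot.observe()['time'],bot.observe()['contact_force'],bot.observe()['width'])
H=O+[0,.2,.08]
r=.17
for th in [1.6,1.45,1.25,1.05,.85,.65,.5,.38,.26]:
    e=np.array([0,-np.cos(th),np.sin(th)]);n=np.array([0,np.sin(th),np.cos(th)])
    p=H+r*e+(.003+.008*np.sin(th))*n; p[0]=.646
    bot.movel(p,q,.12)
    s=bot.observe();print(th,round(s['time'],2),np.round(p,3),np.round(s['contact_force'],1))
for n in("side","top"):
    im,d=bot.grab_frame(n); cv2.imwrite(f"pics/{n}9.png",im[:,:,::-1])
```

```text
27.8583 [0.25226148 0.14509696 0.83986561] 0.0008476735402524224
1.6 28.65 [0.646 0.283 0.25 ] [ 0.9  0.4 -0.4]
1.45 29.02 [0.646 0.257 0.25 ] [-0.   0.7 -0.5]
1.25 29.45 [0.646 0.223 0.245] [0.5 1.4 0.3]
1.05 29.89 [0.646 0.191 0.232] [-0.   0.8  1.1]
0.85 30.33 [0.646 0.162 0.214] [ 0.1  0.4 -0.4]
0.65 30.77 [0.646 0.136 0.189] [0.  0.2 0. ]
0.5 31.15 [0.646 0.121 0.168] [-0.2  0.6  0.4]
0.38 31.48 [0.646 0.111 0.149] [ 0.1  0.4 -0. ]
0.26 31.8 [0.646 0.104 0.129] [-0.6  1.1  0.7]
```

View pics/side9.png

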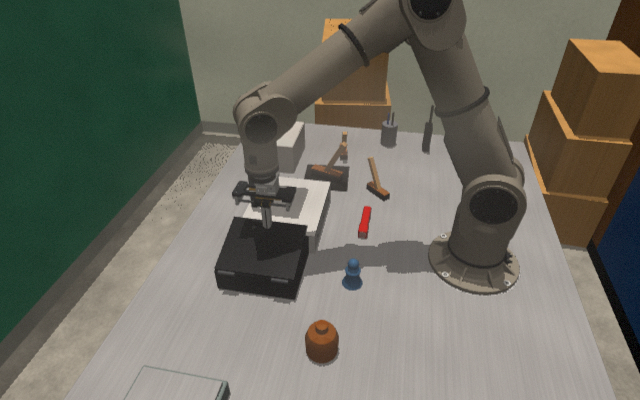

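The lid is most of the way down, with the fingertips on it at (267,225). I'll press the rest of the way, watching the force.

Run:
```python
from h import *
q=down(1); H=O+[0,.2,.08]; r=.17
pts=[]
for th in [.16,.08,.03,0]:
    e=np.array([0,-np.cos(th),np.sin(th)]);n=np.array([0,np.sin(th),np.cos(th)])
    p=H+r*e+(.003+.008*np.sin(th))*n; p[0]=.646; pts.append(p)
for dz in(.002,.004,.006,.008): pts.append(pts[3]-[0,0,dz])
for p in pts:
    bot.movel(p,q,.04)
    s=bot.observe();print(round(s['time'],2),np.round(p,3),np.round(s['eef_pos'],4),np.round(s['contact_force'],1))
    if s['contact_force'][2]>14: break
for n in("side","top"):
    im,d=bot.grab_frame(n); cv2.imwrite(f"pics/{n}10.png",im[:,:,::-1])
```

```text
32.49 [0.646 0.1   0.111] [0.6459 0.0998 0.1111] [-0.1  0.4 -0.7]
33.0 [0.646 0.098 0.097] [0.6458 0.0978 0.0969] [-1.   0.2 -0.3]
33.38 [0.646 0.097 0.088] [0.6458 0.0971 0.088 ] [-0.5 -0.2  1. ]
33.66 [0.646 0.097 0.083] [0.6465 0.0972 0.0833] [0.5 0.4 6.1]
33.91 [0.646 0.097 0.081] [0.6466 0.0972 0.083 ] [-9.8 -2.  29.4]
```

View pics/side10.png

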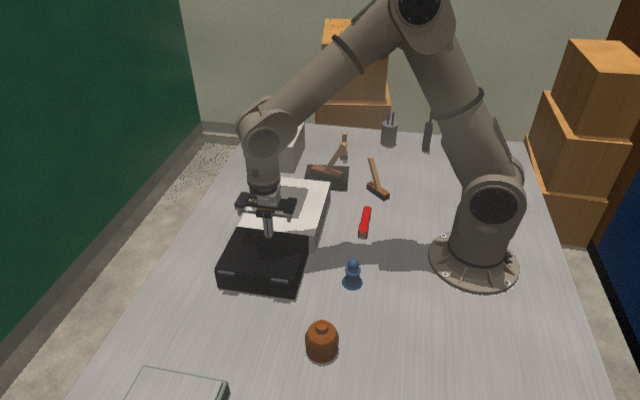

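Run:
```python
from fit import *
q=down(1)
bot.movel([.646,.099,.2],q,.15); bot.movel([.62,.16,.42],q,.25); bot.move_to([.45,.1,.5],q)
A=[]
for n in("side","top"):
    im,d=bot.grab_frame(n); im_=im.astype(int); cv2.imwrite(f"pics/{n}11.png",im[:,:,::-1]);P=cloud(d,bot.calibration(n))
    m=(P[...,0]>.545)&(P[...,0]<.745)&(P[...,1]>.08)&(P[...,1]<.255)&(P[...,2]>.05)&(P[...,2]<.13)
    Q=P[m];c=np.linalg.lstsq(np.c_[Q[:,0]-.646,Q[:,1]-.267,np.ones(len(Q))],Q[:,2],rcond=None)[0];print(n,m.sum(),'slope',c.round(4),np.percentile(Q[:,2],[2,50,98]).round(4))
    w=(im_[...,0]-im_[...,2]>22)&(P[...,2]>.008)&(P[...,2]<.19)&(P[...,0]>.45)&(P[...,0]<.66)&(P[...,1]<-.29)&(P[...,1]>-.5)
    A.append(P[w])
    for t in("lock_a","bottle","figurine","flashlight"):
        r=[(x['conf'],x['region']) for x in bot.regions_of(t,n)][:2]
        for c_,g in r:
            k=g&(d>0)
            if k.sum()>5: print(n,t,round(c_,2),np.median(P[k],0).round(3))
print(fit_sweeper(np.vstack(A),[.547,-.385,-.3,.003]))
s=bot.observe();print(s['time'],s['contact_force'])
```

```text
side 2615 slope [-0.0005  0.0006  0.0813] [0.0776 0.0812 0.0851]
side bottle 0.83 [0.41  0.435 0.066]
side figurine 0.67 [0.366 0.18  0.038]
side figurine 0.39 [0.642 0.176 0.081]
side flashlight 0.57 [ 0.359 -0.088  0.027]
top 2634 slope [-0.0002  0.0002  0.0827] [0.0764 0.0827 0.0887]
top bottle 0.43 [0.402 0.438 0.077]
top figurine 0.5 [0.373 0.142 0.014]
top flashlight 0.68 [ 0.362 -0.111  0.029]
(array([ 0.54717034, -0.38456354, -0.31304728,  0.00213856]), np.float64(0.0015365001193164887))
37.325 [0.5302743  0.81801425 0.49674959]
```

View pics/side11.png

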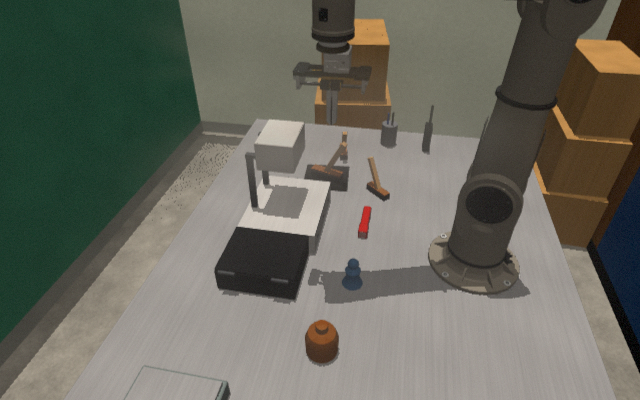

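View pics/top11.png

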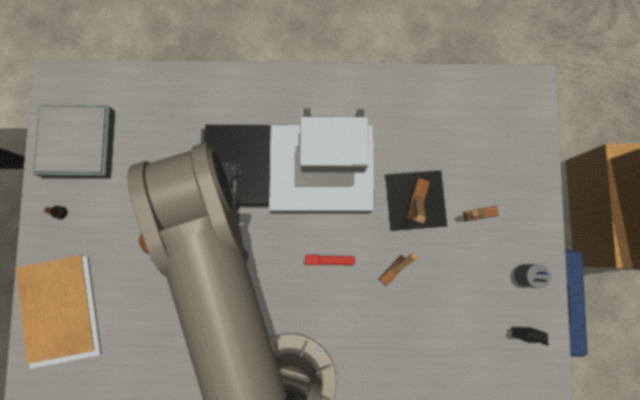

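The lid lies flat: its slope is under 0.001 rad and its top is at about 0.082 m. The sweeper is upright on the mat, the deck is empty and the bystanders are where they started, so I'm handing in.

Run:
```python
from plant import bot
bot.hand_in(); print(bot.observe()['time'])
```

```text
the job is handed in; nothing more can be done
the job is handed in; nothing more can be done
```

The job is done and handed in at about 37 s of the 72 s allowed. I swept all three padlocks off the deck's end into the tray, stood the sweeper back on its mat and closed the lid.

- **Padlocks:** The top view, taken before I closed the lid, showed three in the tray: one on edge and two overlapping. Near the deck end a few depth readings reached 0.075–0.079 m, close to the lid's underside. Those were probably pixels mixed with the deck edge, because the lid then closed fully. The deck is empty.
- **Sweeper:** It stands free and upright at (0.547, -0.385), within about 1 mm of the measured middle of the mat.
- **Lid:** The fingers met a firm stop at z = 0.083, peaking near 31 N at the fingertips. Afterwards the lid's measured slope was below 0.001 rad in both cameras.
- **Lamp:** There was no sign of contact in the pictures or the force readings at the checkpoints.
- **Bystanders:** The side camera puts the bottle, figurine and flashlight within about 3 mm of where they started. In the last top view the arm partly hid the bottle and figurine, so their top readings were up to about 40 mm off and I didn't rely on them.

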